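# Open the paddle-latched parts cabinet

## Robot

A 6-joint arm with a two-finger parallel gripper is mounted at the origin on the work surface. World frame = base frame: x ahead of the robot, y to its left, z up, the work surface at z = 0. Lengths are in m, angles in rad, forces in N, time in s.
With the tool pointing down it reaches from about 0.375 to 0.975 m from the base axis. Payload 3.8 kg.
Tool frame: the origin (TCP) lies on the centre line of the jaws, within the pads' length; the fingertips stand 14 mm ahead of it and the grasp point (between the pads) lies 5 mm behind it; z points along the fingers, y is the line along which they close (so a half turn about z gives the same grasp; the last joint's range is limited). The gripper opens to 85 mm and grips with 20 to 120 N. Pads are 22 mm wide; open, the fingers measure 114 mm over their backs; the gripper's body (76 mm by 85 mm) begins 54 mm behind the grasp point. The pads swing forward as they close: fully open they stand 13 mm farther back than shut.
Start: joints at [1.077, 0.264, 1.604, -0, 1.274, -0.037], TCP at [0.298, 0.606, 0.245] pointing down, gripper open.
Joint ranges: [-2.63, 2.63], [-0.94, 2.18], [0.31, 2.57], [-1.31, 4.45], [0, 2.66], [-2.55, 2.55]. Speed limits (rad/s): [2.57, 2.57, 3.14, 3.14, 3.14, 3.14].

## Interface

Orientations are given as a rotation vector (axis times angle).
In Python, from workcell import bot, eyes, spot_in gives the robot as it stands.
- The arm moves only by the tool carry_out, never from a script. Its argument "series" is text: rows parted by semicolons, each of 4 numbers parted by spaces: the shift along the world's x, y, z in m, then the turn about the world's z in degrees. In form: tx ty tz roll; .... A call has 1 to 20 rows; each row shifts and turns the commanded pose from where the row before left it; what a row does not reach is not made up. A row lasts 1/8 s, in which the tool goes at most 62.5 mm and 10.7 degrees, less where a joint would pass 70% of its speed; a pose out of reach is approached as far as the arm can. A call is refused whole if a number of a shift passes 0.0625 or a number of a turn 10.7, either way. A call with a gripper value outside its range is refused whole. "jaw" is the gripper command: -1 is shut, 1 is fully open, values between are in proportion, set as the call begins (left out, the last holds). The fingers move at their own pace and stop on an object; "grip_force" is the grip in N (left out, the last holds). Time passes only in rows, so rows that do not move let the fingers close. It gives the time, the measured TCP pose, the force, the opening and the grip force at its end, in the units of the state.
- bot.read_state(): the state, without advancing time (a new reading comes with each control period).
- eyes.read_camera(name): name is "scene" or "side" or "wrist"; returns (picture, depth): 384x512x3 uint8, blue, green, red; 384x512 float32, m along the optical axis (not along the pixel's ray), 0 where there is no reading.
- eyes.get_calibration(name): a dict with "K" (3x3 intrinsics, pixels), "distortion" ([k1, k2, p1, p2, k3] as OpenCV has them; the pictures are not rectified), "position" and "rotation" of the camera in the world; the wrist camera has in their place "T_tool_cam" (4x4, takes a point from camera to tool coordinates, whose origin is the TCP and whose axes are the flange's). Camera axes: x right, y down, z forward; pixel columns grow to the right and rows downward; lengths in m; the calibration is good to about 2 mm. A picture is of the moment at which its call begins: read the wrist's pose just before it. get_calibration takes no time and is no camera call.
- bot.finish_job(): hands the job in; it is judged then, once.
Trained networks look in the newest picture that a camera, given by its name, has taken for a name from the list of things; names that differ only in an ending like _2 or _b are one class to them, and where a whole thing is asked for, a point or a joint stands for the part that bears it (a point fixed in the world has none). Each returns a list of dicts, best first, with "score" (0 to 1); they miss things now and then, are a little off and sometimes report something else, mostly with a low value. They report only what shows in the picture. A call takes as long as a camera call.
- spot_in(camera, target): "rect" ([centre column, centre row, width, height] in pixels, round what is visible of it).
The state is a dict: "time": time; "q": joint angles; "joint_vel": joint speeds; "joint_torque": joint torques, N m; "tool_pos": TCP position; "tcp_rot": TCP orientation; "wrist_force": force on the tool from outside, world axes, zero at the start; "torque": the same for the moment, N m; "width": opening from 0.0 (shut) to 1.0 (fully open); "grip_force": force on a finger pad.
Only numpy, scipy, OpenCV 4.12 (cv2) and the standard library are available. Lean on these libraries where they do the work, as an engineer would, in place of code of your own. Each camera call takes 0.05 s, during which the arm holds its last target. There are 200 camera calls.

## Task

Open the little parts cabinet on the bench: lift the paddle on its door by the lip until you feel it come up against its stop, so that the hidden pawl inside lets go, without forcing the latch; then swing the door open, at least three quarters of the way to square, and leave it standing there. Leave the other things on the bench where they are.

Things in the scene. Friction and masses are not known exactly. Their poses are not given: they have to be found in the camera images.
- cabinet: Grey sheet-metal parts cabinet with red corner posts, fixed to the bench: 180 deep (its x), 220 wide (its y), 260 mm high. Origin: centre of its underside. Its own -x is the front; the 16 mm thick door covers the front, hinged along the -y edge, free edge and paddle towards +y. A low dish stands on top, behind.
- paddle_lip (a point): Middle of the paddle's lip, a plain steel bar 14 mm thick and 44 mm long (parallel to the door's width, ends free to grip) along the outer edge of a narrower paddle plate (34 mm). It stands 53 mm out from the door's face, 48 mm below the cabinet's top, 42 mm in from the door's free edge. It moves with paddle and door.
- paddle_pivot (a point): The paddle's pivot, a level axis parallel to the door's width, within the door's thickness (8 mm behind its face), 35 mm below the cabinet's top. Moves with the door. The lip lies 62 mm from it, at rest 12 degrees below level outside the door; lifting swings the lip up and over on that arc.
- door_hinge (a point): Point on the door's upright hinge axis, at the height of the paddle's pivot. The pivot lies 172 mm from it along the door and 8 mm forward.
- paddle (a joint): Lift of the paddle in rad: 0 at rest, grows as the lip is lifted. A spring resists it with 3 to 5 N at the lip (up to 10 N if the grip does not turn with it) and returns it. The pawl clears somewhere between 0.25 and 0.85 rad, differently each time; 0.08 to 0.16 rad later the paddle comes up against a rubber stop in the striker, felt as a sudden rise of force at the lip.
- door (a joint): Opening of the door in rad: 0 shut, grows as it swings out, anticlockwise seen from above; it can reach 1.75. The hinge is stiff enough that the door stays where it is left. While the pawl is hooked the door gives only 1 to 4 mm and then holds fast.
- striker: Hidden bracket inside the cabinet's top behind the door, whose catch the pawl (the paddle's inner end) hooks behind. Its catch is set higher or lower in slots, which cannot be seen and is not in this pose. Origin: on the mounting, about 42 mm behind the pivot. Pawl and catch bend if more than 25 N comes between them; the load at the lip is much the same, plus the spring.
- spray_can: White and blue spray can, 58 mm across, 190 mm high, loose. Origin: centre of its underside.
- oil_bottle: Amber oil bottle, 64 mm across, 150 mm high, loose. Origin: centre of its underside.
- tape_roll: Roll of pale tape lying flat, 100 mm across, 45 mm high, loose. Origin: centre of its underside.
- saw_cover: Orange plastic saw cover, 130 by 75 by 54 mm, loose. Origin: centre of its underside.

How it is judged:
On the way, in this order (a step that is already met when the one before it is completed fails the run):
1. the paddle is lifted while the door is still shut (value of joint paddle above 0.18 rad and value of joint door below 0.06 rad), for 0.1 s.
2. the door is swung open (value of joint door above 0.4 rad), for 0.1 s.
At the end, for the whole second after the job is handed in: the door stands still, open at least 60 degrees (1.05 rad); can, bottle, tape and cover are within 20 mm of where they stood (value of joint door above 1.05 rad and velocity of joint door between -0.05 and 0.05 rad/s and distance of each of tape_roll, spray_can, oil_bottle, saw_cover from where it was at the start of the episode below 0.02 m); the robot touches nothing.
It fails at once if the latch is forced: more than 25 N between the pawl and the striker (contact force between striker and anything else above 25 N).
It fails at once if a thing on the bench is pushed or knocked over (distance of any of spray_can, oil_bottle, tape_roll, saw_cover from where it was at the start of the episode above 0.02 m).
It also fails if it takes over 72 s, if anything falls off the work surface, if the arm or the gripper's body presses on something with over 40 N, if the wrist force passes 120 N, or if a joint passes its speed limit or range.

## Working session

There is one attempt and no reset: what is moved stays moved. The work goes in short steps, Python scripts to look and compute and a tool call to move; the robot and the scene stay as the last step left them, time stands still between calls to the robot, and variables do not carry over. Pictures are saved under pics/ and viewed, at most 10 in all, crops included, and the job is handed in when it is done.

Besides the shell and the picture viewer there is one more tool, called after ">>>" by a JSON object that holds its "op" and its "data", one argument or row to a line. carry_out: Moves the arm, as the interface text tells. Its arguments: {"type":"object","properties":{"series":{"type":"string"},"jaw":{"type":"number"},"grip_force":{"type":"number"}},"required":["series"]}

```bash
mkdir -p pics; cat > h.py <<'E'
import numpy as np, cv2
from workcell import bot, eyes, spot_in
from scipy.spatial.transform import Rotation as R
def cam(name):
    s=bot.read_state(); im,d=eyes.read_camera(name); c=eyes.get_calibration(name)
    if 'T_tool_cam' in c:
        T=np.eye(4);T[:3,:3]=R.from_rotvec(s['tcp_rot']).as_matrix();T[:3,3]=s['tool_pos'];T=T@np.array(c['T_tool_cam'])
    else:
        T=np.eye(4);r=np.array(c['rotation']);T[:3,:3]=r if r.shape==(3,3) else R.from_rotvec(r).as_matrix();T[:3,3]=c['position']
    return im,d,np.array(c['K']),np.array(c['distortion']),T
def cloud(d,K,D,T):
    h,w=d.shape;v,u=np.mgrid[:h,:w]
    p=cv2.undistortPoints(np.stack([u,v],-1).reshape(-1,1,2).astype(np.float64),K,D).reshape(h,w,2)
    P=np.dstack([p*d[...,None],d]); return P@T[:3,:3].T+T[:3,3]
E
python3 - <<'E'
from h import *
s=bot.read_state();print(s)
ims=[]
for n in ['scene','side']:
    im,d,K,D,T=cam(n);np.savez(n,im=im,d=d,P=cloud(d,K,D,T));ims.append(im);print(n,T.round(3).tolist())
    P=cloud(d,K,D,T)
    for t in ['cabinet','paddle_lip','spray_can','oil_bottle','tape_roll','saw_cover']:
        for r in spot_in(n,t)[:1]:
            u,v=int(r['rect'][0]),int(r['rect'][1]);print(t,round(r['score'],2),np.round(r['rect']),P[min(v,383),min(u,511)].round(3))
cv2.imwrite('pics/a.png',ims[0]);cv2.imwrite('pics/b.png',ims[1])
E
```

```text
{'time': 0.0, 'q': array([ 1.07713174e+00,  2.64795526e-01,  1.60537430e+00, -3.61890506e-05,
        1.27370710e+00, -3.69074261e-02]), 'joint_vel': array([ 4.22225527e-04,  6.90986456e-05,  3.67738339e-04,  1.90409332e-03,
       -4.91255508e-04,  7.37219532e-04]), 'joint_torque': array([ 1.62205150e-03, -5.15111589e+01, -3.67308140e+01, -2.39725756e-05,
        1.31232943e-02,  4.52762094e-06]), 'tool_pos': array([0.29738523, 0.60517648, 0.24393329]), 'tcp_rot': array([-0.71110713, -3.05947152,  0.00347623]), 'wrist_force': array([-0.92187311,  0.07445328, -0.02127515]), 'torque': array([-0.04470128, -0.02928641, -0.01047303]), 'grip_force': 0.0, 'width': 1.000427683768652}
scene [[0.681, 0.571, -0.459, 0.941], [0.732, -0.544, 0.409, -0.404], [-0.016, -0.615, -0.789, 0.907], [0.0, 0.0, 0.0, 1.0]]
cabinet 0.96 [338. 152. 111. 131.] [0.594 0.188 0.24 ]
paddle_lip 0.75 [292. 154.  22.  20.] [0.507 0.119 0.217]
spray_can 0.68 [191. 345.  36.  54.] [ 0.697 -0.35   0.183]
oil_bottle 0.57 [153. 301.  31.  48.] [ 0.537 -0.348  0.104]
tape_roll 0.74 [188. 243.  43.  42.] [ 0.406 -0.171 -0.002]
saw_cover 0.86 [121. 260.  54.  28.] [ 0.351 -0.34   0.039]
side [[0.712, -0.533, 0.457, 0.056], [-0.702, -0.54, 0.464, -0.525], [-0.0, -0.651, -0.759, 0.947], [0.0, 0.0, 0.0, 1.0]]
cabinet 0.69 [187. 150.  91. 113.] [0.45  0.163 0.255]
paddle_lip 0.65 [214. 158.  27.  20.] [0.505 0.115 0.214]
spray_can 0.83 [362. 235.  32.  51.] [ 0.644 -0.349  0.141]
oil_bottle 0.95 [326. 278.  19.  37.] [ 0.491 -0.352  0.106]
tape_roll 0.97 [265. 271.  34.  36.] [ 0.431 -0.182 -0.002]
saw_cover 0.65 [285. 325.  28.  53.] [ 0.334 -0.349  0.054]
```

View pics/a.png

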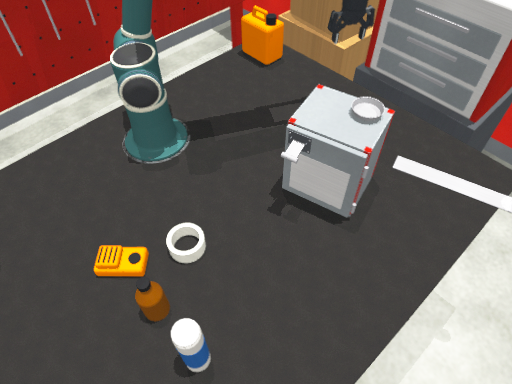

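View pics/b.png

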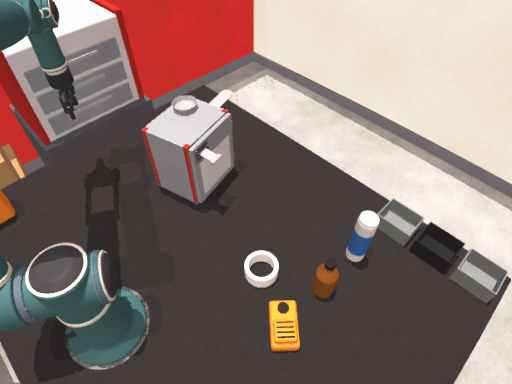

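The cabinet's front faces roughly world -y, with the paddle at its left end (scene ~ (293,152)) and the hinge at the +x side. The loose things are well off to the -y side, clear of the door's swing. Next I fit the cabinet's top to get its pose.

```bash
python3 - <<'E'
from h import *
for n in ['scene','side']:
    P=np.load(n+'.npz')['P'].reshape(-1,3)
    near=(abs(P[:,0]-.6)<.25)&(abs(P[:,1]-.2)<.25)
    m=near&(abs(P[:,2]-.26)<.008)
    print(n,m.sum(),'top z',np.median(P[m,2]))
    r=cv2.minAreaRect(P[m,:2].astype(np.float32));print(r,cv2.boxPoints(r).round(3).tolist())
    # front face: points at z .05-.2 facing front; fit by line
    q=P[near&(P[:,2]>.04)&(P[:,2]<.17)]
    vx=cv2.fitLine(q[:,:2].astype(np.float32),cv2.DIST_HUBER,0,.001,.001).ravel();print('face',vx)
    lp=P[(np.linalg.norm(P[:,:2]-[.505,.115],axis=1)<.05)&(P[:,2]>.19)&(P[:,2]<.235)]
    print('lip',len(lp),lp.mean(0),lp.min(0),lp.max(0))
E
```

```text
scene 4259 top z 0.26106489785241005
((0.5341675281524658, 0.2696813642978668), (0.22227169573307037, 0.1990613043308258), 14.692187309265137) [[0.4009999930858612, 0.33799999952316284], [0.4519999921321869, 0.14499999582767487], [0.6669999957084656, 0.20200000703334808], [0.6159999966621399, 0.39399999380111694]]
face [0.9598639  0.28046623 0.55604696 0.17546895]
lip 413 [0.5043819  0.13312029 0.22053147] [0.46816504 0.0960257  0.19085097] [0.53280846 0.16314854 0.2347334 ]
side 2548 top z 0.260106211902009
((0.5332493782043457, 0.26985156536102295), (0.22738073766231537, 0.20012272894382477), 15.103540420532227) [[0.3970000147819519, 0.3370000123977661], [0.44999998807907104, 0.14399999380111694], [0.6690000295639038, 0.2029999941587448], [0.6169999837875366, 0.3959999978542328]]
face [ 0.8860785  -0.4635352   0.45966363  0.21918881]
lip 275 [0.49875182 0.13163593 0.21879125] [0.46570695 0.09347498 0.19011935] [0.53084836 0.16228646 0.23498135]
```

>>> {"op": "carry_out", "data": {
  "series": "0 0 0.058 0; 0 0 0.058 0; 0.0173 -0.0418 0 -5; 0.0173 -0.0418 0 -5; 0.0173 -0.0418 0 -5; 0.0173 -0.0418 0 -5; 0.0173 -0.0418 0 -5; 0.0173 -0.0418 0 -4; 0.0173 -0.0418 0 -4; 0.0173 -0.0418 0 -4; 0.0173 -0.0418 0 -4; 0.0173 -0.0418 0 -4; 0.0173 -0.0418 0 -4; 0.0173 -0.0418 0 0; 0 0 0 0; 0 0 0 0",
  "jaw": 1,
  "grip_force": 30
}}

```text
time: 2.7
tool_pos: [0.5052, 0.1044, 0.3613]
tcp_rot: [-1.917, -2.488, -0.001]
wrist_force: [0.1, 0.8, -0.4]
width: 1.003
grip_force: 0.0
```

```bash
python3 - <<'E'
from h import *
s=bot.read_state();M=R.from_rotvec(s['tcp_rot']).as_matrix();print(s['tool_pos'],s['q'].round(3),M[:,1],s['wrist_force'])
im,d,K,D,T=cam('wrist');P=cloud(d,K,D,T);cv2.imwrite('pics/c.png',im)
print(spot_in('wrist','paddle_lip')[:2])
q=P.reshape(-1,3)
w=np.array([.967,.255,0]);o=np.array([.255,-.967,0]);L=np.array([.505,.104,.212])
e=q-L; m=(abs(e@w)<.04)&(abs(e@o)<.03)&(q[:,2]>.17)&(q[:,2]<.25)
a=e[m];print(m.sum(),'w',np.percentile(a@w,[1,50,99]),'o',np.percentile(a@o,[1,50,99]),'z',np.percentile(q[m,2],[1,50,99]))
b=m&(abs(e@o)<.009);c=q[b];r=cv2.minAreaRect(c[:,:2].astype(np.float32));print(r,np.percentile(c[:,2],[5,50,95]))
t=(abs(q[:,2]-.26)<.006)&(abs(q[:,0]-.55)<.2)&(abs(q[:,1]-.2)<.15);f=e[t];print('top front edge o max',np.percentile(f@o,[99,99.8]),'w',np.percentile(f@w,[.2,99.8]),np.median(q[t,2]))
E
```

```text
[0.5051817  0.10436894 0.36131187] [ 1.550e-01 -9.200e-02  1.778e+00  1.000e-03  1.455e+00 -1.030e-01] [ 9.66873831e-01  2.55254761e-01 -4.77805644e-05] [ 0.10647405  0.75030432 -0.35019654]
[{'rect': [266.9, 155.3, 46.7, 60.4], 'score': 0.97}]
1565 w [-0.01459084  0.00582291  0.02707645] o [-0.02971434 -0.01149256  0.00293464] z [0.2133225  0.21729129 0.22018698]
((0.5102915167808533, 0.10844355821609497), (0.043558135628700256, 0.012297806330025196), 14.18482494354248) [0.21460421 0.2173151  0.21887915]
top front edge o max [-0.05914507 -0.05771633] w [-0.03934929  0.17160519] 0.2591463250894296
```

View pics/c.png

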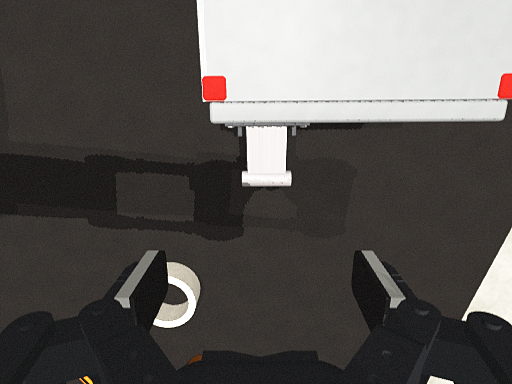

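The wrist view shows the lip bar at (267,179), parallel to the jaw line and with its ends free. It measures (0.510, 0.109, 0.2115), 44 mm long, which agrees with the geometry given. Now descend and grip it.

>>> {"op": "carry_out", "data": {
  "series": "0.0025 0.0022 -0.03 0; 0.0025 0.0022 -0.03 0; 0 0 -0.03 0; 0 0 -0.03 0; 0 0 -0.02 0; 0 0 -0.014 0; 0 0 0 0; 0 0 0 0"
}}

```text
time: 3.8
tool_pos: [0.5109, 0.109, 0.2083]
tcp_rot: [1.915, 2.489, 0.002]
wrist_force: [0.3, -0.0, 0.9]
width: 0.999
grip_force: 0.0
```

>>> {"op": "carry_out", "data": {
  "series": "0 0 0 0; 0 0 0 0; 0 0 0 0; 0 0 0 0; 0 0 0 0; 0 0 0 0; 0 0 0 0; 0 0 0 0",
  "jaw": -1,
  "grip_force": 30
}}

```text
time: 4.8
tool_pos: [0.5104, 0.1083, 0.2081]
tcp_rot: [1.916, 2.489, -0.0]
wrist_force: [-2.5, -1.4, 5.4]
width: 0.509
grip_force: 31.8
```

```bash
python3 - <<'E'
from h import *
im,d,K,D,T=cam('wrist');cv2.imwrite('pics/d.png',im)
print(bot.read_state())
# arc table
o=np.array([.255,-.967]);p=0
for a in np.arange(0,1.06,.05):
    t=a-np.radians(12);v=[.062*np.cos(t),.062*np.sin(t)]
    if a>0: print(round(a,2),'xy %.4f %.4f z %.4f'%(*(o*(v[0]-p[0])),v[1]-p[1]))
    p=v
E
```

```text
{'time': 4.85, 'q': array([ 1.61690912e-01,  4.61854219e-04,  1.97079538e+00, -3.46124559e-04,
        1.17008392e+00, -9.68547561e-02]), 'joint_vel': array([-0.0001675 , -0.00117179,  0.00045918,  0.00122079,  0.00023657,
       -0.00043239]), 'joint_torque': array([ 4.45874892e-01, -3.26641881e+01, -3.40998888e+01,  2.88910875e-01,
       -1.02047101e+00, -1.37223088e-02]), 'tool_pos': array([0.51038823, 0.10837323, 0.20808173]), 'tcp_rot': array([ 1.91611791e+00,  2.48908717e+00, -5.40834258e-05]), 'wrist_force': array([-2.05524914, -1.4142641 ,  5.042534  ]), 'torque': array([-0.21251239,  0.48676273, -0.01038878]), 'grip_force': 31.840996742248535, 'width': 0.5051335977637919}
0.05 xy 0.0001 -0.0005 z 0.0030
0.1 xy 0.0001 -0.0004 z 0.0031
0.15 xy 0.0001 -0.0003 z 0.0031
0.2 xy 0.0000 -0.0001 z 0.0031
0.25 xy -0.0000 0.0000 z 0.0031
0.3 xy -0.0001 0.0002 z 0.0031
0.35 xy -0.0001 0.0003 z 0.0031
0.4 xy -0.0001 0.0005 z 0.0031
0.45 xy -0.0002 0.0006 z 0.0030
0.5 xy -0.0002 0.0008 z 0.0030
0.55 xy -0.0002 0.0009 z 0.0029
0.6 xy -0.0003 0.0011 z 0.0029
0.65 xy -0.0003 0.0012 z 0.0028
0.7 xy -0.0004 0.0013 z 0.0028
0.75 xy -0.0004 0.0015 z 0.0027
0.8 xy -0.0004 0.0016 z 0.0026
0.85 xy -0.0005 0.0017 z 0.0025
0.9 xy -0.0005 0.0019 z 0.0024
0.95 xy -0.0005 0.0020 z 0.0023
1.0 xy -0.0005 0.0021 z 0.0022
1.05 xy -0.0006 0.0022 z 0.0021
```

View pics/d.png

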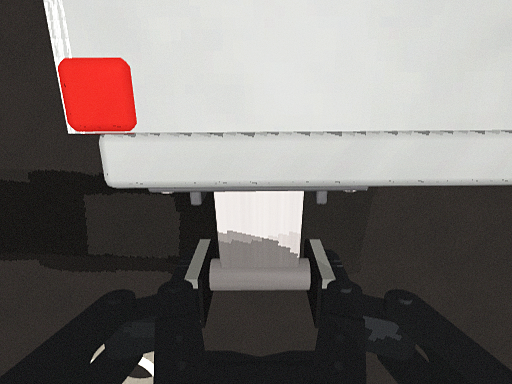

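The wrist view shows the bar held squarely between the pads at (260,275), with an opening of 43 mm. Now lift along the arc in small steps.

>>> {"op": "carry_out", "data": {
  "series": "0.0001 -0.0005 0.003 0; 0.0001 -0.0004 0.0031 0; 0.0001 -0.0003 0.0031 0; 0 -0.0001 0.0031 0; 0 0 0 0; 0 0 0 0"
}}

```text
time: 5.6
tool_pos: [0.5105, 0.1074, 0.2194]
tcp_rot: [-1.916, -2.489, 0.0]
wrist_force: [3.0, 1.0, -7.1]
width: 0.504
grip_force: 31.6
```

>>> {"op": "carry_out", "data": {
  "series": "0 0 0.0031 0; 0 0 0 0; 0 0 0 0"
}}

```text
time: 5.98
tool_pos: [0.5105, 0.1074, 0.2227]
tcp_rot: [-1.916, -2.489, -0.0]
wrist_force: [1.1, 1.3, -7.0]
width: 0.505
grip_force: 31.6
```

>>> {"op": "carry_out", "data": {
  "series": "-0.0001 0.0002 0.0031 0; 0 0 0 0; 0 0 0 0"
}}

```text
time: 6.35
tool_pos: [0.5105, 0.1075, 0.2259]
tcp_rot: [-1.916, -2.49, 0.0]
wrist_force: [1.8, 1.7, -6.9]
width: 0.507
grip_force: 31.7
```

>>> {"op": "carry_out", "data": {
  "series": "-0.0001 0.0002 0.0021 0; 0 0 0 0"
}}

```text
time: 6.6
tool_pos: [0.5104, 0.1076, 0.228]
tcp_rot: [1.916, 2.489, -0.0]
wrist_force: [0.7, 2.4, -6.7]
width: 0.503
grip_force: 31.6
```

>>> {"op": "carry_out", "data": {
  "series": "-0.0001 0.0003 0.0021 0; 0 0 0 0"
}}

```text
time: 6.85
tool_pos: [0.5104, 0.1079, 0.2301]
tcp_rot: [1.916, 2.489, -0.0]
wrist_force: [3.4, 1.2, -7.7]
width: 0.51
grip_force: 31.6
```

>>> {"op": "carry_out", "data": {
  "series": "-0.0001 0.0004 0.002 0; 0 0 0 0"
}}

```text
time: 7.1
tool_pos: [0.5102, 0.1083, 0.2321]
tcp_rot: [1.916, 2.489, -0.0]
wrist_force: [2.5, 0.2, -8.0]
width: 0.506
grip_force: 31.6
```

>>> {"op": "carry_out", "data": {
  "series": "-0.0001 0.0005 0.002 0; 0 0 0 0"
}}

```text
time: 7.35
tool_pos: [0.5101, 0.1087, 0.2341]
tcp_rot: [1.916, 2.489, -0.001]
wrist_force: [2.4, 0.3, -7.1]
width: 0.507
grip_force: 31.6
```

>>> {"op": "carry_out", "data": {
  "series": "-0.0001 0.0005 0.002 0; 0 0 0 0"
}}

```text
time: 7.6
tool_pos: [0.51, 0.1092, 0.2361]
tcp_rot: [1.916, 2.49, -0.001]
wrist_force: [1.9, -0.0, -7.0]
width: 0.502
grip_force: 31.6
```

>>> {"op": "carry_out", "data": {
  "series": "-0.0001 0.0006 0.002 0; 0 0 0 0"
}}

```text
time: 7.85
tool_pos: [0.5099, 0.1098, 0.2381]
tcp_rot: [1.916, 2.489, -0.001]
wrist_force: [0.2, -2.0, -7.5]
width: 0.506
grip_force: 31.6
```

>>> {"op": "carry_out", "data": {
  "series": "-0.0002 0.0006 0.0019 0; 0 0 0 0"
}}

```text
time: 8.1
tool_pos: [0.5097, 0.1104, 0.2401]
tcp_rot: [1.916, 2.489, -0.001]
wrist_force: [2.1, -2.8, -8.0]
width: 0.503
grip_force: 31.6
```

>>> {"op": "carry_out", "data": {
  "series": "-0.0001 0.0004 0.0019 0; 0 0 0 0"
}}

```text
time: 8.35
tool_pos: [0.5095, 0.1111, 0.2419]
tcp_rot: [-1.916, -2.49, 0.0]
wrist_force: [0.4, -2.1, -7.9]
width: 0.51
grip_force: 31.6
```

>>> {"op": "carry_out", "data": {
  "series": "-0.0001 0.0005 0.0019 0; 0 0 0 0"
}}

```text
time: 8.6
tool_pos: [0.5093, 0.1117, 0.2437]
tcp_rot: [-1.916, -2.489, -0.0]
wrist_force: [0.8, -0.1, -7.2]
width: 0.503
grip_force: 31.6
```

>>> {"op": "carry_out", "data": {
  "series": "-0.0002 0.0007 0.0019 0; 0 0 0 0"
}}

```text
time: 8.85
tool_pos: [0.5091, 0.1124, 0.2456]
tcp_rot: [-1.916, -2.489, -0.0]
wrist_force: [1.6, 0.4, -8.6]
width: 0.505
grip_force: 31.7
```

>>> {"op": "carry_out", "data": {
  "series": "-0.0002 0.0008 0.0018 0; 0 0 0 0"
}}

```text
time: 9.1
tool_pos: [0.509, 0.1132, 0.2474]
tcp_rot: [-1.916, -2.489, -0.0]
wrist_force: [1.1, 0.2, -8.4]
width: 0.506
grip_force: 31.7
```

>>> {"op": "carry_out", "data": {
  "series": "-0.0002 0.0009 0.0018 0; 0 0 0 0"
}}

```text
time: 9.35
tool_pos: [0.5087, 0.1139, 0.2492]
tcp_rot: [-1.916, -2.489, 0.0]
wrist_force: [0.6, -0.6, -7.9]
width: 0.507
grip_force: 31.7
```

>>> {"op": "carry_out", "data": {
  "series": "-0.0002 0.0009 0.0018 0; 0 0 0 0"
}}

```text
time: 9.6
tool_pos: [0.5085, 0.1148, 0.2511]
tcp_rot: [-1.916, -2.489, 0.0]
wrist_force: [-0.3, -0.5, -8.0]
width: 0.509
grip_force: 31.8
```

>>> {"op": "carry_out", "data": {
  "series": "-0.0002 0.001 0.0018 0; 0 0 0 0"
}}

```text
time: 9.85
tool_pos: [0.5083, 0.1157, 0.2528]
tcp_rot: [-1.916, -2.489, 0.001]
wrist_force: [-0.6, -1.8, -8.2]
width: 0.499
grip_force: 31.7
```

>>> {"op": "carry_out", "data": {
  "series": "-0.0003 0.001 0.0018 0; 0 0 0 0"
}}

```text
time: 10.1
tool_pos: [0.5081, 0.1167, 0.2547]
tcp_rot: [-1.916, -2.49, 0.001]
wrist_force: [-0.8, -2.4, -9.1]
width: 0.505
grip_force: 31.7
```

>>> {"op": "carry_out", "data": {
  "series": "-0.0003 0.001 0.0017 0; 0 0 0 0"
}}

```text
time: 10.35
tool_pos: [0.5078, 0.1177, 0.2563]
tcp_rot: [-1.916, -2.49, 0.001]
wrist_force: [-1.4, -2.3, -8.3]
width: 0.507
grip_force: 31.8
```

>>> {"op": "carry_out", "data": {
  "series": "-0.0003 0.001 0.0017 0; 0 0 0 0"
}}

```text
time: 10.6
tool_pos: [0.5075, 0.1189, 0.2581]
tcp_rot: [-1.916, -2.489, 0.0]
wrist_force: [-1.3, -1.4, -8.7]
width: 0.503
grip_force: 31.8
```

>>> {"op": "carry_out", "data": {
  "series": "-0.0003 0.0011 0.0017 0; 0 0 0 0"
}}

```text
time: 10.85
tool_pos: [0.5073, 0.1194, 0.2589]
tcp_rot: [1.916, 2.489, -0.002]
wrist_force: [2.1, -4.8, -14.3]
width: 0.501
grip_force: 33.0
```

```bash
python3 - <<'E'
from h import *
print(bot.read_state()['wrist_force'])
im,d,K,D,T=cam('wrist');cv2.imwrite('pics/e.png',im)
E
```

```text
[  2.09101122  -4.82553773 -14.3283155 ]
```

View pics/e.png

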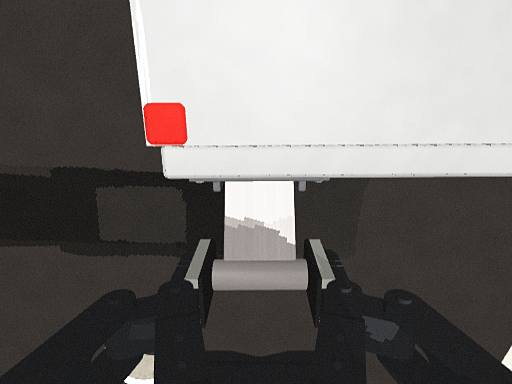

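The force jumped from 8.7 to 14 N at about 0.87 rad, which is the stop. The picture shows the bar still seated in the pads at (260,275). I back off slightly and work out the swing.

```bash
python3 - <<'E'
from h import *
H=np.array([.6588,.2192]);r0=np.array([.5074,.1192])-H
A=[0,1,2,3,5,7,10]+list(range(14,75,4));p=r0
for a,b in zip(A,A[1:]):
    t=np.radians(b);v=np.array([[np.cos(t),-np.sin(t)],[np.sin(t),np.cos(t)]])@r0
    print(b,'%.4f %.4f 0 %g'%(*(v-p),b-a),(v+H).round(3));p=v
E
```

```text
1 0.0018 -0.0026 0 1 [0.509 0.117]
2 0.0018 -0.0026 0 1 [0.511 0.114]
3 0.0019 -0.0026 0 1 [0.513 0.111]
5 0.0039 -0.0050 0 2 [0.517 0.106]
7 0.0040 -0.0049 0 2 [0.521 0.101]
10 0.0063 -0.0071 0 3 [0.527 0.094]
14 0.0090 -0.0089 0 4 [0.536 0.086]
18 0.0096 -0.0082 0 4 [0.546 0.077]
22 0.0102 -0.0075 0 4 [0.556 0.07 ]
26 0.0107 -0.0068 0 4 [0.567 0.063]
30 0.0111 -0.0061 0 4 [0.578 0.057]
34 0.0115 -0.0053 0 4 [0.589 0.052]
38 0.0119 -0.0044 0 4 [0.601 0.047]
42 0.0121 -0.0036 0 4 [0.613 0.044]
46 0.0124 -0.0028 0 4 [0.626 0.041]
50 0.0125 -0.0019 0 4 [0.638 0.039]
54 0.0126 -0.0010 0 4 [0.651 0.038]
58 0.0127 -0.0001 0 4 [0.663 0.038]
62 0.0126 0.0008 0 4 [0.676 0.039]
66 0.0126 0.0016 0 4 [0.689 0.04 ]
70 0.0124 0.0025 0 4 [0.701 0.043]
74 0.0122 0.0034 0 4 [0.713 0.046]
```

>>> {"op": "carry_out", "data": {
  "series": "0.0001 -0.0005 -0.0011 0; 0 0 0 0"
}}

```text
time: 11.15
tool_pos: [0.5074, 0.1193, 0.2587]
tcp_rot: [-1.916, -2.489, 0.0]
wrist_force: [0.9, -3.8, -10.8]
width: 0.503
grip_force: 33.3
```

>>> {"op": "carry_out", "data": {
  "series": "0.0018 -0.0026 0 1; 0.0018 -0.0026 0 1; 0 0 0 0"
}}

```text
time: 11.52
tool_pos: [0.511, 0.114, 0.2586]
tcp_rot: [-1.872, -2.523, 0.0]
wrist_force: [-1.8, -3.0, -10.4]
width: 0.503
grip_force: 33.3
```

>>> {"op": "carry_out", "data": {
  "series": "0.0019 -0.0026 0 1; 0.0039 -0.005 0 2; 0 0 0 0"
}}

```text
time: 11.9
tool_pos: [0.5169, 0.1062, 0.2588]
tcp_rot: [1.805, 2.571, -0.001]
wrist_force: [-2.9, -2.0, -8.1]
width: 0.503
grip_force: 33.4
```

The pawl is clear and the door follows with little force. I carry on with the swing.

>>> {"op": "carry_out", "data": {
  "series": "0.004 -0.0049 0 2; 0.0063 -0.0071 0 3; 0.009 -0.0089 0 4; 0.0096 -0.0082 0 4; 0.0102 -0.0075 0 4; 0.0107 -0.0068 0 4; 0.0111 -0.0061 0 4; 0 0 0 0"
}}

```text
time: 12.9
tool_pos: [0.5783, 0.0569, 0.2585]
tcp_rot: [1.208, 2.9, 0.0]
wrist_force: [-1.0, -2.0, -9.6]
width: 0.504
grip_force: 33.4
```

>>> {"op": "carry_out", "data": {
  "series": "0.0115 -0.0053 0 4; 0.0119 -0.0044 0 4; 0.0121 -0.0036 0 4; 0.0124 -0.0028 0 4; 0.0125 -0.0019 0 4; 0 0 0 0"
}}

```text
time: 13.65
tool_pos: [0.6386, 0.0394, 0.2585]
tcp_rot: [0.687, 3.065, 0.0]
wrist_force: [-1.8, -1.3, -9.4]
width: 0.506
grip_force: 33.4
```

>>> {"op": "carry_out", "data": {
  "series": "0.0126 -0.001 0 4; 0.0127 -0.0001 0 4; 0.0126 0.0008 0 4; 0.0126 0.0016 0 4; 0.0124 0.0025 0 4; 0.0122 0.0034 0 4; 0 0 0 0; 0 0 0 0"
}}

```text
time: 14.65
tool_pos: [0.713, 0.0468, 0.2588]
tcp_rot: [0.035, 3.141, 0.001]
wrist_force: [0.1, 0.4, -8.9]
width: 0.503
grip_force: 33.4
```

>>> {"op": "carry_out", "data": {
  "series": "0 0 0 0; 0 0 0 0; 0 0 0 0; 0 0 0 0; 0 0 0 0; 0 0 0 0",
  "jaw": 1
}}

```text
time: 15.4
tool_pos: [0.7132, 0.0462, 0.2585]
tcp_rot: [-0.032, -3.141, 0.0]
wrist_force: [0.5, 0.9, -0.4]
width: 0.998
grip_force: 0.0
```

>>> {"op": "carry_out", "data": {
  "series": "0 0 0.02 0; 0 0 0.04 0; 0 0 0.04 0; 0 0 0.04 0; 0 0 0 0; 0 0 0 0; 0 0 0 0; 0 0 0 0"
}}

```text
time: 16.4
tool_pos: [0.7127, 0.0463, 0.3967]
tcp_rot: [-0.032, -3.138, 0.0]
wrist_force: [-0.3, 0.2, -1.6]
width: 0.998
grip_force: 0.0
```

```bash
python3 - <<'E'
from h import *
im,d,K,D,T=cam('scene');cv2.imwrite('pics/f.png',im);print(bot.read_state()['tool_pos'])
E
```

```text
[0.71285023 0.04625987 0.39700165]
```

View pics/f.png

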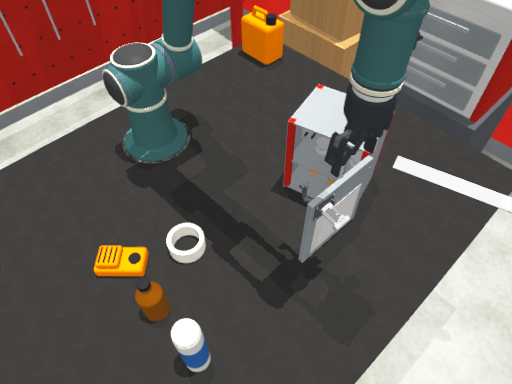

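The door stands open with its free edge near (305,250) and the paddle at (330,212). The gripper is clear above it, and the can, bottle, tape and cover are where they were.

```bash
python3 -c "
from workcell import bot
print(bot.finish_job())"
```

```text
the job is handed in; nothing more can be done
None
```

The door is unlatched and left standing open at about 74° (commanded swing, confirmed open in the last picture): I felt the paddle's stop at about 0.87 rad with at most about 15 N at the wrist, nothing else on the bench moved, and the job is handed in, though no verdict came back.

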